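Set the bronze collar in the fixture with running clearance

TASK

Lay the bronze collar flat in the nest of the clamping fixture, between the two dowel pins and the sliding jaw, and let go of it. Then turn the black thumbscrew clockwise until the jaw seats firmly and the screw will go no further, and back it off a quarter turn so the collar is free. Finish while still gripping the thumbscrew, holding it there, and leave the other things on the bench where they are.

Things in the scene. Friction and masses are not known exactly. Their poses are not given: they have to be found in the camera images.
- collar: The bronze collar, a loose stepped ring of 52 mm outside diameter, 20 mm high, about 0.18 kg, lying flat. Origin at the centre of its underside; z up. It is round, so its yaw does not matter.
- collar_centre (a point): Centre of the bronze collar, half-way up (10 mm above its underside). Grasp it across its 52 mm diameter.
- clamp_fixture: Clamping fixture fixed to the bench: dark steel plate 170 x 90 x 12 mm, long along its x; origin at the centre of its underside, z up. On it: two steel dowel pins (8 mm dia, tops 26 mm above the bench) at x = -58, y = +-19.3 mm; nest at x = -35; jaw; grey housing x = 20 to 76, 54 wide, 36 high (brass bush to 40); thumbscrew at x = 48 mm. The nest's +y and -y sides are open for fingers.
- nest (a point): Where the centre of the collar's underside belongs: on the plate's top face, 12 mm above the bench; axes as the fixture's. With its centre here the collar touches both pins; the open jaw (at the start) leaves 9 to 14 mm of play towards +x. The closing jaw pushes the collar along -x against the pins.
- jaw: The sliding steel jaw, 34 mm wide, 13 mm high, with a sprung brass nose (yields up to 6 mm, about 3 N per mm), coming out of the housing towards the nest. Its origin is at the middle of the nose's front face, on the plate's top. The screw moves it: 5 mm towards the collar (fixture -x) for each rad turned clockwise.
- thumbscrew_grip (a point): Middle of the thumbscrew's black wing, on the screw's vertical axis, 63 mm above the bench. The wing is a bar 42 mm long (this point's x), 12 mm thick (its y) and 24 mm high (51 to 75 mm above the bench), with a white line on top of its +x half; it stays at one height as it turns. Grip it across the 12 mm.
- thumbscrew (a joint): How far the thumbscrew is unscrewed, rad: 0 = hard stop, jaw firm on the collar (nose first touches near 0.6 and then yields); grows counter-clockwise seen from above (jaw opens), up to 4.2. Starts at 2.5 to 3.5, so seating takes two or more grips of up to about 1.5 rad. Light friction (about 0.07 N m); stays where it is left.
- pliers: Bystander: the blue-handled pliers, loose on the bench; origin at the centre of its underside. Not to be moved.
- flux_bottle: Bystander: the white bottle with the blue cap, loose on the bench; origin at the centre of its underside. Not to be moved.
- sprue: Bystander: the bronze-coloured cast cone, loose on the bench; origin at the centre of its underside. Not to be moved.
- tape_roll: Bystander: the grey tape roll, loose on the bench; origin at the centre of its underside. Not to be moved.
Not all that is in view belongs to the job. Leave any yellow look-alike of the collar alone.

How it is judged:
By the outcome, as a careful person would: the job done as asked, in the order asked, and still so for the second after the job is handed in, while the arm keeps its last pose, push and grip.
It also fails if it takes over 58 s, if anything falls off the work surface, if the arm or the gripper's body presses on something with over 40 N, if the wrist force passes 120 N, or if a joint passes its speed limit or range.

ROBOT

A 6-joint arm with a two-finger parallel gripper is mounted at the origin on a cart in front of the work surface, level with it; the furniture and walls round the work are solid. World frame = base frame: x ahead of the robot, y to its left, z up, the work surface at z = 0. Lengths are in mm, angles in rad, forces in N, time in s.
With the tool pointing down it reaches from about 350 to 975 mm from the base axis. Payload 7.1 kg.
Tool frame: the origin (TCP) lies at the very end of the fingers, on their centre line; the grasp point (between the pads) lies 19 mm behind it (ctrl.pinch_z is the z of the grasp point in the tool frame, in mm); z points along the fingers, y is the direction in which the jaws open and shut (so a half turn about z gives the same grasp; the last joint's range is limited). The gripper opens to 88 mm and grips with 3 to 60 N. Pads are 20 mm wide; open, the fingers measure 115 mm over their backs; the gripper's body (75 mm by 178 mm) begins 61 mm behind the grasp point.
Start: joints at [1.212, 0.423, 1.63, -0, 1.089, -0.019], TCP at [208.279, 589.258, 222.675] pointing down, gripper open.
Joint ranges: [-3, 3], [-0.9, 2.11], [0.09, 2.58], [-1.31, 4.45], [0.11, 2.69], [-2.54, 2.54]. Speed limits (rad/s): [2.39, 2.39, 3.01, 3.14, 3.14, 3.14].

INTERFACE

Orientations are given as a rotation vector (axis times angle).
In Python, from workcell import get_obs, optics, ctrl gives the robot as it stands.
- The arm moves only by the shell command python3 -m jog 'ROWS'. ROWS is a JSON object of lists of equal length, an entry for each row: "delta_rot": the turn, a rotation vector about the tool's x, y, z in rad, a list of three; "translation": the shift along the tool's x, y, z in mm, a list of three; "hand": the opening, from -1 (shut) to 1 (fully open). In form: {"delta_rot": [[rx, ry, rz], ...], "translation": [[x, y, z], ...], "hand": [hand, ...]}. A call has 1 to 5 rows; each row is the pose to reach, as a shift and turn from the pose commanded when the call began, along the tool's axes at that moment; what a row does not reach only later rows make up. A row lasts 1/10 s, in which the tool goes at most 50 mm and 8.59 degrees, less where a joint would pass 70% of its speed; a pose out of reach is approached as far as the arm can. A call with a gripper value outside its range is refused whole. The fingers move at their own pace and stop on an object; the grip force is fixed at half the most. Time passes only in rows, so rows that repeat a pose let the fingers close. It gives the time, the measured TCP pose, the force and the opening at its end, in the units of the state.
- get_obs(): the state, without advancing time (a new reading comes with each control period).
- optics.get_image(name): name is "scene" or "side" or "wrist"; returns the picture (420x560x3 uint8, red, green, blue); there is no depth.
- optics.calibration(name): a dict with "intrinsics" (3x3 intrinsics, pixels), "cam_to_world" (4x4, takes a point from camera to world coordinates). Camera axes: x right, y up, looking along -z (the intrinsics and any distortion apply to the point x, -y, -z); pixel columns grow to the right and rows downward; lengths in mm; the calibration is good to about 2 mm. A picture is of the moment at which its call begins: read the wrist's pose just before it. calibration takes no time and is no camera call; for the wrist camera it gives the pose at the moment of the call.
- ctrl.close_job(): hands the job in, once; it reports no verdict.
The state is a dict: "t": time; "qpos": joint angles; "qvel": joint speeds; "joint_torque": joint torques, N m; "ee_pos": TCP position; "orientation": TCP orientation; "ft_force": force on the tool from outside, world axes, zero at the start; "moment": the same for the moment, N m; "width": finger opening in mm.
Only numpy, scipy, OpenCV 4.12 (cv2) and the standard library are available. Lean on these libraries where they do the work, as an engineer would, in place of code of your own. Each camera call takes 0.05 s, during which the arm holds its last target. There are 200 camera calls.

## Working session

There is one attempt and no reset: what is moved stays moved. The work goes in short steps, Python scripts to look and compute and a shell command to move; the robot and the scene stay as the last step left them, time stands still between calls to the robot, and variables do not carry over. Pictures are saved under pics/ and viewed, about 8 in all and at most 12, crops included, and the job is handed in when it is done.

```bash
mkdir -p pics; ls; cat > h.py <<'E'
import numpy as np, cv2
from workcell import get_obs, optics, ctrl
from scipy.spatial.transform import Rotation as R
def ray(c,u,v,z):
    K=np.array(c['intrinsics']);T=np.array(c['cam_to_world'])
    d=np.linalg.inv(K)@[u,v,1]; d=T[:3,:3]@(d*[1,-1,-1]); o=T[:3,3]
    return o+d*(z-o[2])/d[2]
def proj(c,p):
    K=np.array(c['intrinsics']);T=np.array(c['cam_to_world'])
    q=(T[:3,:3].T@(np.array(p)-T[:3,3]))*[1,-1,-1]; q=K@q; return q[:2]/q[2]
def snap(n,f,crop=None,s=1):
    c=optics.calibration(n); im=optics.get_image(n)[:,:,::-1]; cv2.imwrite('pics/raw_'+f,im)
    if crop: u0,v0,u1,v1=crop; im=im[v0:v1,u0:u1]
    cv2.imwrite('pics/'+f,cv2.resize(im,None,fx=s,fy=s,interpolation=cv2.INTER_CUBIC)); return c
E
python3 - <<'E'
from h import *
o=get_obs(); print({k:np.round(v,3) for k,v in o.items()}, ctrl.pinch_z)
for n in('scene','side','wrist'):
    c=snap(n,n+'0.png'); print(n,c)
ims=[cv2.imread(f'pics/{n}0.png') for n in('scene','side')]
E
```

```text
pics
{'t': np.float64(0.0), 'qpos': array([ 1.212,  0.424,  1.631,  0.   ,  1.089, -0.019]), 'qvel': array([ 0.001, -0.001, -0.   , -0.001, -0.001, -0.002]), 'joint_torque': array([-1.0000e-03, -5.4462e+01, -2.7367e+01,  6.4000e-02,  2.3000e-02,
       -0.0000e+00]), 'ee_pos': array([208.079, 588.752, 221.898]), 'orientation': array([-5.310e-01, -3.096e+00,  2.000e-03]), 'ft_force': array([-0.791, -0.499, -0.297]), 'moment': array([-0.031,  0.003, -0.011]), 'width': np.float64(87.702)} -18.700000000000003
scene {'intrinsics': array([[506.74980615,   0.        , 270.24108358],
       [  0.        , 506.74980615, 212.56136978],
       [  0.        ,   0.        ,   1.        ]]), 'cam_to_world': array([[ 6.62682851e-01,  5.45425012e-01, -5.13189044e-01,
        -6.41345497e+01],
       [-7.48635302e-01,  5.00685093e-01, -4.34579822e-01,
        -5.31439310e+02],
       [ 1.99154000e-02,  6.72180031e-01,  7.40119844e-01,
         9.91997265e+02],
       [ 0.00000000e+00,  0.00000000e+00,  0.00000000e+00,
         1.00000000e+00]])}
side {'intrinsics': array([[483.84027587,   0.        ,
[... 311 characters left out ...]
  [ 1.55959469e-02,  7.79044262e-01,  6.26774923e-01,
         7.13108241e+02],
       [ 0.00000000e+00,  0.00000000e+00,  0.00000000e+00,
         1.00000000e+00]])}
wrist {'intrinsics': array([[334.58591177,   0.        , 272.76195334],
       [  0.        , 334.58591177, 205.1569414 ],
       [  0.        ,   0.        ,   1.        ]]), 'cam_to_world': array([[ 3.32885997e-01, -9.12870967e-01, -2.36333474e-01,
         1.42409817e+02],
       [ 9.42965832e-01,  3.21853453e-01,  8.50046687e-02,
         6.11623394e+02],
       [-1.53354947e-03, -2.51151255e-01,  9.67946639e-01,
         3.85075764e+02],
       [ 0.00000000e+00,  0.00000000e+00,  0.00000000e+00,
         1.00000000e+00]])}
```

View pics/scene0.png

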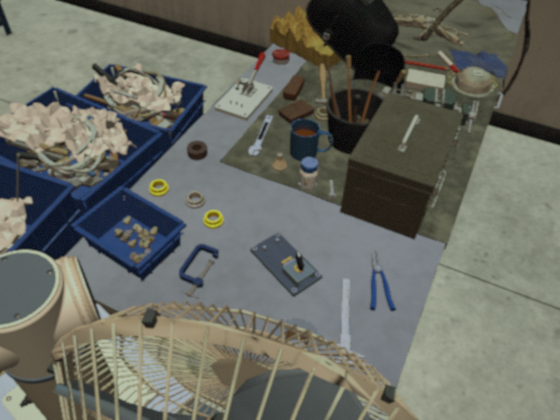

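View pics/wrist0.png

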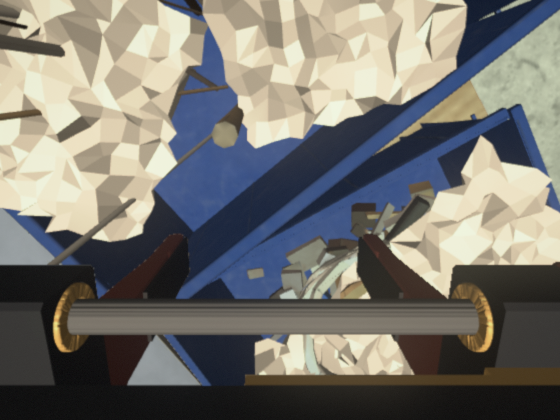

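The scene view shows the bronze collar near (195,199), with yellow look-alikes at (159,187) and (213,218). The fixture is near (286,263) and the bin is left of the collar. The wrist camera sees only bins. I'll enlarge both fixed views.

```bash
python3 - <<'E'
from h import *
a=cv2.imread('pics/scene0.png')[165:305,140:340]; a=cv2.resize(a,None,fx=4,fy=4,interpolation=cv2.INTER_CUBIC)
cv2.imwrite('pics/a.png',a)
c=optics.calibration('scene')
print(ray(c,195,199,20),ray(c,213,218,20),ray(c,299,258,63),ray(c,286,263,12))
s=optics.calibration('side')
print(proj(s,ray(c,195,199,20)),proj(s,ray(c,286,263,12)))
E
```

```text
[511.47478494 218.09324788  20.        ] [496.66999097 134.77480865  20.        ] [ 519.22282444 -127.88368662   63.        ] [518.59690561 -92.16439217  12.        ]
[223.38180888 187.84546866] [301.12193145 268.09193998]
```

View pics/a.png

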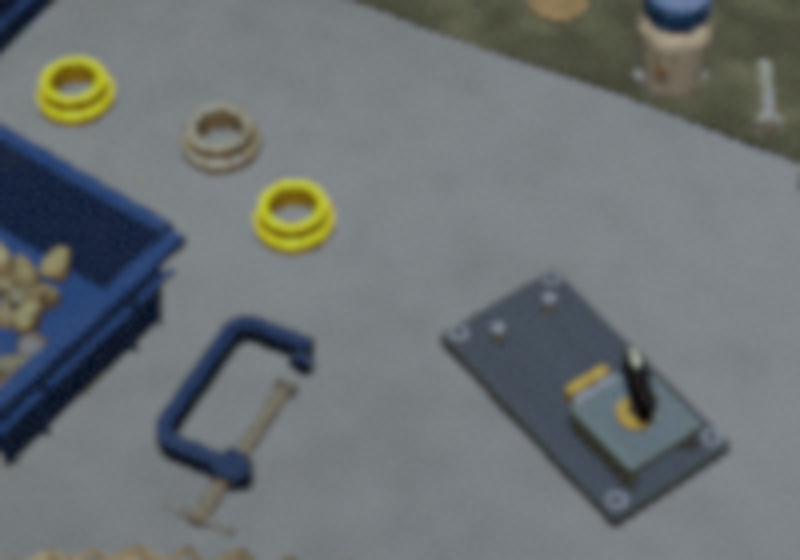

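View pics/side0.png

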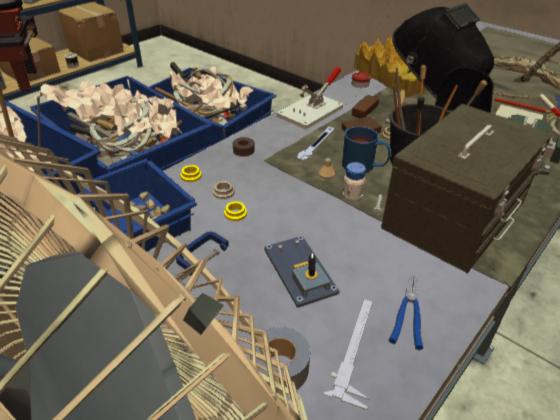

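Crop: plate corners (443,338), (555,272), (728,440), (615,522), pins (498,328) and (549,297), brass bush (632,413), collar centre (221,138). The side view agrees: collar (223,189), fixture (302,268). Nothing but the two yellow rings is near the collar.

```bash
python3 - <<'E'
from h import *
c=optics.calibration('scene')
f=lambda x,y,z: ray(c,140+x/4,165+y/4,z)
P={k:f(*v) for k,v in dict(L=(443,337,12),T=(557,270,12),Rr=(729,438,12),B=(613,516,12),p1=(498,326,26),p2=(549,296,26),bush=(632,413,40),collar=(221,138,10),yel=(294,216,10),wt=(632,352,75)).items()}
for k,v in P.items(): print(k,v.round(1))
print(np.linalg.norm(P['L']-P['T']),np.linalg.norm(P['T']-P['Rr']),np.linalg.norm(P['Rr']-P['B']),np.linalg.norm(P['L']-P['B']))
s=optics.calibration('side')
print('side', ray(s,223,189,10), ray(s,314,274,40))
d=P['bush']-P['p1']/2-P['p2']/2; print(np.hypot(*d[:2]),np.arctan2(d[1],d[0]))
o=get_obs();r=R.from_rotvec(o['orientation']);print(r.as_matrix().round(3))
E
```

```text
L [492.2  -1.3  12. ]
T [579.9 -17.8  12. ]
Rr [ 550.6 -177.1   12. ]
B [ 462.9 -161.2   12. ]
p1 [512.9 -27.7  26. ]
p2 [551.6 -35.2  26. ]
bush [ 509.2 -135.    40. ]
collar [516.6 224.   10. ]
yel [500.9 138.2  10. ]
wt [ 521.2 -122.4   75. ]
89.21806689598547 161.96654419698726 89.18092962561148 162.52909450906188
side [514.3680947  226.64954955  10.        ] [ 513.49925085 -139.31217912   40.        ]
106.05091665288523 -1.789905270009053
[[-0.943  0.333 -0.   ]
 [ 0.333  0.943 -0.001]
 [ 0.    -0.001 -1.   ]]
```

```bash
python3 -m jog '{"delta_rot":[[0,0,0.14],[0,0,0.28],[0,0,0.42],[0,0,0.56],[0,0,0.70]],"translation":[[-40,-24,0],[-80,-48,0],[-120,-72,0],[-160,-96,0],[-200,-120,0]],"hand":[1,1,1,1,1]}'
cat >> h.py <<'E'
def goto(p,yaw_y=None):
    """delta in current tool frame to TCP p, and tool z turn so tool y has world yaw yaw_y"""
    o=get_obs(); r=R.from_rotvec(o['orientation']); M=r.as_matrix()
    print('t',round(o['t'],2),'at',o['ee_pos'].round(1),'F',o['ft_force'].round(1),'w',round(o['width'],1),'q',o['qpos'].round(2))
    print('M',M.round(3).tolist())
    print('trans',(M.T@(np.array(p)-o['ee_pos'])).round(1))
    if yaw_y is not None:
        Y=np.array([np.cos(yaw_y),np.sin(yaw_y),0]);X=np.array([-Y[1],Y[0],0]);G=np.c_[X,Y,[0,0,-1]]
        G=np.c_[np.cross(Y,[0,0,-1]),Y,[0,0,-1]]
        print('rot',R.from_matrix(M.T@G).as_rotvec().round(3))
E
python3 - <<'E'
from h import *
goto([515,225,150],-0.187)
def tri(a,b):
    A=[];
    for n,(u,v) in(('scene',a),('side',b)):
        c=optics.calibration(n); p0=ray(c,u,v,0);p1=ray(c,u,v,300);d=(p1-p0)/np.linalg.norm(p1-p0);A.append((p0,d))
    M=sum(np.eye(3)-np.outer(d,d) for p,d in A);b=sum((np.eye(3)-np.outer(d,d))@p for p,d in A)
    x=np.linalg.solve(M,b);print(x,[np.linalg.norm(np.cross(x-p,d)) for p,d in A])
tri((150,318),(205,312));tri((388,393),(205,312))
E
```

```text
t: 0.65
ee_pos: [357.6, 407.9, 222.6]
orientation: [-1.568, -2.722, 0.0]
ft_force: [0.6, 0.0, 0.6]
width: 87.8
t 0.65 at [357.6 407.9 222.6] F [0.6 0.  0.6] w 87.8 q [ 0.83  0.3   1.81 -0.    1.03  0.3 ]
M [[-0.502, 0.865, -0.0], [0.865, 0.502, -0.0], [-0.0, -0.0, -1.0]]
trans [-237.1   44.4   72.6]
rot [-0.     0.     0.713]
[ 434.46234568  392.90705339 -615.34133147] [np.float64(56.37265996029182), np.float64(56.37265996029183)]
[ 153.81508459 -493.56029417  541.31830071] [np.float64(0.6606349796344853), np.float64(0.6606349796343371)]
```

```bash
python3 -m jog '{"delta_rot":[[0,0,0.14],[0,0,0.28],[0,0,0.43],[0,0,0.57],[0,0,0.713]],"translation":[[-47,9,10],[-95,18,25],[-142,27,40],[-190,36,56],[-237,44,73]],"hand":[1,1,1,1,1]}'
python3 -m jog '{"delta_rot":[[0,0,0]],"translation":[[0,0,0]],"hand":[1]}'
python3 - <<'E'
from h import *
goto([515,225,150],-0.187)
c=snap('wrist','w1.png'); print(proj(c,[515,225,10]),proj(c,[515,225,0]))
E
```

```text
t: 1.15
ee_pos: [514.0, 228.1, 150.3]
orientation: [2.42, 2.003, 0.001]
ft_force: [1.1, 0.5, -0.2]
width: 88.0
t: 1.25
ee_pos: [514.7, 225.4, 148.6]
orientation: [2.423, 2.0, -0.004]
ft_force: [-0.1, 0.3, -0.0]
width: 88.0
t 1.25 at [514.7 225.4 148.6] F [-0.1  0.3 -0. ] w 88.0 q [ 0.39  0.43  1.82 -0.    0.89  0.58]
M [[0.19, 0.982, -0.002], [0.982, -0.19, -0.002], [-0.002, -0.002, -1.0]]
trans [-0.3  0.4 -1.4]
rot [-0.002  0.002 -0.004]
[274.82820835 194.23463923] [274.78582168 191.90396493]
```

View pics/w1.png

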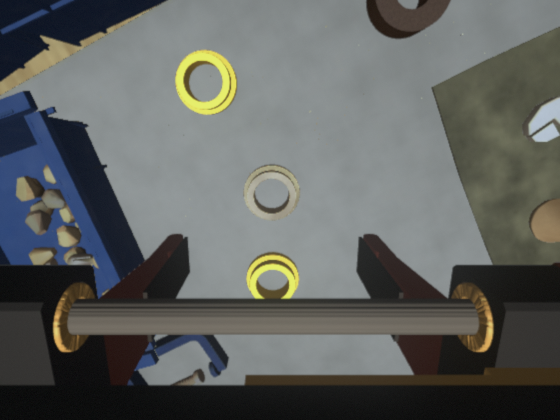

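Collar centre is at (272,192) against a predicted (275,193), so it is about 2.5 mm off. The second yellow ring is at (272,279) and the bin corner is to the left around (145,270).

```bash
python3 - <<'E'
from h import *
c=optics.calibration('wrist')
p=ray(c,272,192,10); print(p, 'bin', ray(c,80,125,60),ray(c,145,262,60),ray(c,145,262,20), 'yel',ray(c,272,279,10))
goto([p[0],p[1],50],-0.187)
E
```

```text
[511.58760779 229.39693051  10.        ] bin [384.53142967 315.65296858  60.        ] [401.04970722 201.80187298  60.        ] [381.37038254 187.11912566  20.        ] yel [495.22509529 142.68569241  10.        ]
t 1.3 at [513.5 227.3 149.4] F [0.5 0.7 0. ] w 88.0 q [ 0.4   0.43  1.82 -0.    0.89  0.58]
M [[0.185, 0.983, -0.002], [0.983, -0.185, -0.001], [-0.001, -0.002, -1.0]]
trans [ 1.9 -2.1 99.4]
rot [-0.002  0.001  0.001]
```

```bash
python3 -m jog '{"delta_rot":[[0,0,0],[0,0,0],[0,0,0],[0,0,0],[0,0,0]],"translation":[[1,-1,30],[1,-1,65],[1,-1,98],[1,-1,98],[1,-1,98]],"hand":[1,1,1,1,1]}'
python3 - <<'E'
from h import *
goto([513,228,4.5],-0.187)
goto([513,228,4.5],-0.187)
c=snap('wrist','w2.png'); print(c['cam_to_world'][:3,3]);print(proj(c,[513,228,10]),proj(c,[513,228,0]))
E
```

```text
t: 1.8
ee_pos: [511.4, 231.8, 53.2]
orientation: [-2.412, -2.013, 0.001]
ft_force: [0.6, -0.0, -0.5]
width: 87.5
t 1.8 at [511.4 231.8  53.2] F [ 0.6 -0.  -0.5] w 87.5 q [0.4  0.58 1.86 0.   0.7  0.58]
M [[0.179, 0.984, -0.001], [0.984, -0.179, -0.0], [-0.0, -0.001, -1.0]]
trans [-3.4  2.2 48.7]
rot [-0.001  0.     0.007]
t 1.8 at [511.4 231.8  53.2] F [ 0.6 -0.  -0.5] w 87.5 q [0.4  0.58 1.86 0.   0.7  0.58]
M [[0.179, 0.984, -0.001], [0.984, -0.179, -0.0], [-0.0, -0.001, -1.0]]
trans [-3.4  2.2 48.7]
rot [-0.001  0.     0.007]
[522.57211639 298.87692942 216.21229945]
[278.10876675 231.59647136] [277.89734308 226.76096879]
```

View pics/w2.png

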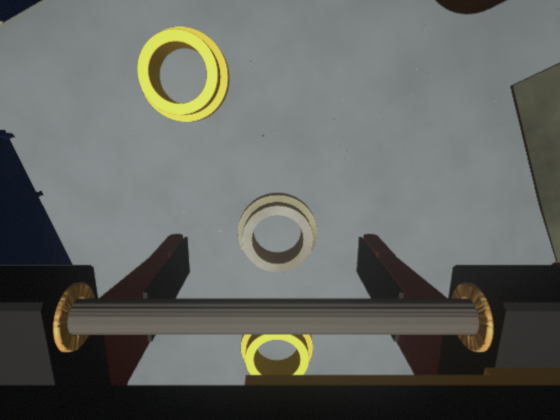

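Closer view: collar outline centred on (277.5,232), matching a predicted (278,231) for (513,228). The position is confirmed, so I'm descending.

```bash
python3 -m jog '{"delta_rot":[[0,0,0.007],[0,0,0.007],[0,0,0.007],[0,0,0.007],[0,0,0.007]],"translation":[[-3.4,2.2,10],[-3.4,2.2,30],[-3.4,2.2,43],[-3.4,2.2,43],[-3.4,2.2,43]],"hand":[1,1,1,1,1]}'
python3 -c "
from h import *
goto([513,228,3.5],-0.187)"
```

```text
t: 2.35
ee_pos: [513.7, 227.1, 10.0]
orientation: [2.421, 2.002, 0.0]
ft_force: [-0.3, 0.2, -1.0]
width: 87.8
t 2.35 at [513.7 227.1  10. ] F [-0.3  0.2 -1. ] w 87.8 q [ 0.4   0.65  1.87 -0.    0.62  0.58]
M [[0.188, 0.982, 0.0], [0.982, -0.188, 0.0], [0.0, 0.0, -1.0]]
trans [ 0.7 -0.9  6.5]
rot [ 0.    -0.    -0.002]
```

```bash
python3 -m jog '{"delta_rot":[[0,0,0],[0,0,0],[0,0,0],[0,0,0],[0,0,0]],"translation":[[0.7,-0.9,6.5],[0.7,-0.9,6.5],[0.7,-0.9,6.5],[0.7,-0.9,6.5],[0.7,-0.9,6.5]],"hand":[1,1,0,-0.6,-1]}'
python3 -m jog '{"delta_rot":[[0,0,0],[0,0,0],[0,0,0],[0,0,0],[0,0,0]],"translation":[[0,0,0],[0,0,0],[0,0,0],[0,0,0],[0,0,0]],"hand":[-1,-1,-1,-1,-1]}'
```

```text
t: 2.85
ee_pos: [513.0, 228.1, 3.5]
orientation: [2.421, 2.002, 0.001]
ft_force: [-0.4, -0.1, 1.0]
width: 67.1
t: 3.35
ee_pos: [512.9, 228.0, 3.3]
orientation: [2.421, 2.002, 0.0]
ft_force: [0.4, 0.2, -0.5]
width: 48.6
```

```bash
python3 -m jog '{"delta_rot":[[0,0,0],[0,0,0],[0,0,0],[0,0,0],[0,0,0]],"translation":[[0,0,-15],[0,0,-50],[0,0,-90],[0,0,-110],[0,0,-110]],"hand":[-1,-1,-1,-1,-1]}'
python3 -c "
from h import *
goto([528,-54,113],-0.187)"
```

```text
t: 3.85
ee_pos: [514.8, 228.8, 117.1]
orientation: [2.42, 2.001, 0.01]
ft_force: [0.2, -0.4, -2.1]
width: 48.7
t 3.85 at [514.8 228.8 117.1] F [ 0.2 -0.4 -2.1] w 48.7 q [0.4  0.48 1.84 0.   0.82 0.59]
M [[0.188, 0.982, 0.006], [0.982, -0.188, 0.003], [0.004, 0.005, -1.0]]
trans [-275.3   66.1    3.5]
rot [ 0.005 -0.004 -0.002]
```

```bash
python3 -m jog '{"delta_rot":[[0,0,0],[0,0,0],[0,0,0],[0,0,0],[0,0,0]],"translation":[[-30,7,0],[-75,18,0],[-120,29,0],[-165,39,0],[-210,50,0]],"hand":[-1,-1,-1,-1,-1]}'
python3 -m jog '{"delta_rot":[[0,0,0],[0,0,0],[0,0,0],[0,0,0],[0,0,0]],"translation":[[-40,9,0],[-65,16,0],[-65,16,0],[-65,16,0],[-65,16,0]],"hand":[-1,-1,-1,-1,-1]}'
python3 - <<'E'
from h import *
goto([528,-54,113],-0.187)
c=snap('wrist','w3.png')
np.save('c3.npy',c['cam_to_world'])
c=snap('scene','s3.png',(230,190,350,310),5)
E
```

```text
t: 4.35
ee_pos: [521.2, 10.7, 112.2]
orientation: [-2.42, -2.002, 0.003]
ft_force: [1.8, 0.6, -1.3]
width: 48.7
t: 4.85
ee_pos: [525.3, -53.6, 112.7]
orientation: [-2.42, -2.002, 0.001]
ft_force: [-0.0, -0.3, -1.9]
width: 48.6
t 4.85 at [525.3 -53.6 112.7] F [-0.  -0.3 -1.9] w 48.6 q [-0.12  0.44  1.92  0.    0.78  0.06]
M [[0.187, 0.982, -0.001], [0.982, -0.187, 0.0], [0.0, -0.001, -1.0]]
trans [ 0.1  2.7 -0.3]
rot [-0.001 -0.    -0.001]
```

View pics/w3.png

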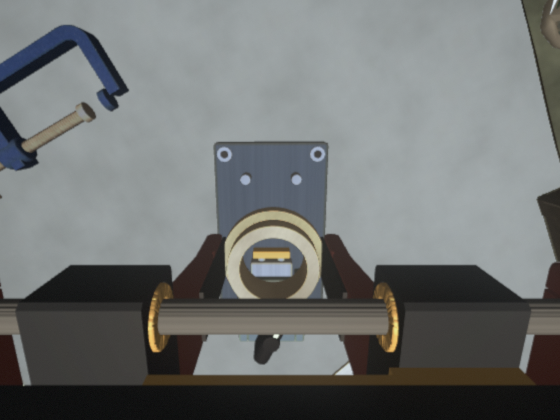

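Wrist view: collar held level with its flange outline about (225–322, top 208). Pins at (246,180) and (296,180), plate corners (214,142) and (328,142), jaw nose near (271,255), wing near (266,347).

```bash
python3 - <<'E'
from h import *
c=optics.calibration('wrist')
a,b=ray(c,246,180,26),ray(c,296,180,26); print(a,b,np.linalg.norm(a-b))
L,Rr=ray(c,214,142,12),ray(c,328,142,12); print(L,Rr,np.linalg.norm(L-Rr))
d=b-a; yaw=np.arctan2(d[1],d[0]); print('yaws',yaw,np.arctan2(*(Rr-L)[[1,0]]))
yaw=-0.187; X=np.array([-np.sin(-yaw)*-1,-np.cos(yaw),0]); X=np.array([np.sin(yaw),-np.cos(yaw),0])
n=(a+b)/2+23*X; n2=(L+Rr)/2+50*X
print('nest',n,n2)
for z in(109,114,119): print('collar',z,ray(c,273.5,257,z))
goto([n[0],n[1],113],-0.187)
E
```

```text
[508.64885462 -27.04500002  26.        ] [545.85867327 -34.07842213  26.        ] 37.86871571775998
[488.75933333   4.60186619  12.        ] [575.82551218 -11.86605514  12.        ] 88.6098862000316
yaws -0.1868164979555572 -0.1869342668624962
nest [522.9777871  -53.16073809  26.        ] [522.99682091 -52.76041407  12.        ]
collar 109 [524.03803245 -57.34002722 109.        ]
collar 114 [524.43322382 -55.21552429 114.        ]
collar 119 [524.82841518 -53.09102136 119.        ]
t 4.95 at [525.7 -53.3 113. ] F [-0.3 -0.1 -1.4] w 48.5 q [-0.12  0.44  1.92  0.    0.78  0.06]
M [[0.186, 0.982, -0.001], [0.982, -0.186, 0.0], [0.0, -0.001, -1.0]]
trans [-0.3 -2.7 -0. ]
rot [-0.001 -0.    -0.   ]
```

View pics/s3.png

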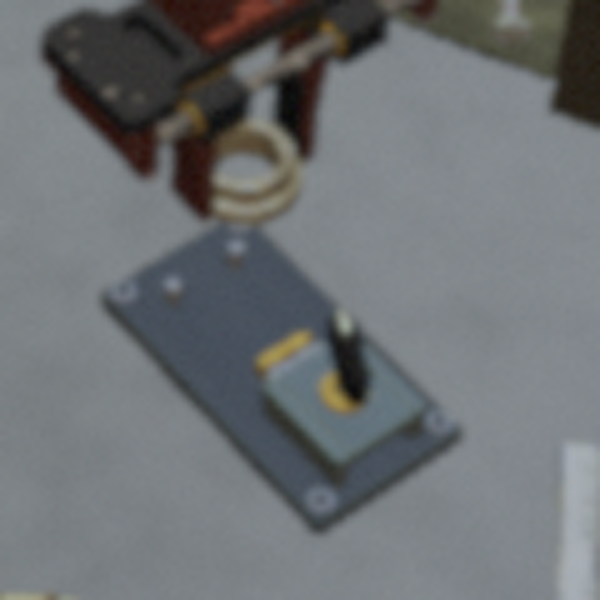

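```bash
python3 -m jog '{"delta_rot":[[0,0,0],[0,0,0],[0,0,0],[0,0,0],[0,0,0]],"translation":[[-2.5,-1.8,15],[-2.5,-1.8,45],[-2.5,-1.8,70],[-2.5,-1.8,70],[-2.5,-1.8,70]],"hand":[-1,-1,-1,-1,-1]}'
python3 - <<'E'
from h import *
goto([523.5,-56,15.5],-0.187)
c=snap('wrist','w4.png',(150,130,400,320),3)
E
```

```text
t: 5.45
ee_pos: [523.6, -55.9, 43.3]
orientation: [-2.419, -2.003, 0.001]
ft_force: [-0.2, 0.5, -2.1]
width: 48.3
t 5.45 at [523.6 -55.9  43.3] F [-0.2  0.5 -2.1] w 48.3 q [-0.13  0.56  1.94  0.    0.64  0.06]
M [[0.187, 0.982, -0.001], [0.982, -0.187, 0.0], [-0.0, -0.001, -1.0]]
trans [-0.1 -0.  27.8]
rot [-0.001  0.    -0.001]
```

View pics/w4.png

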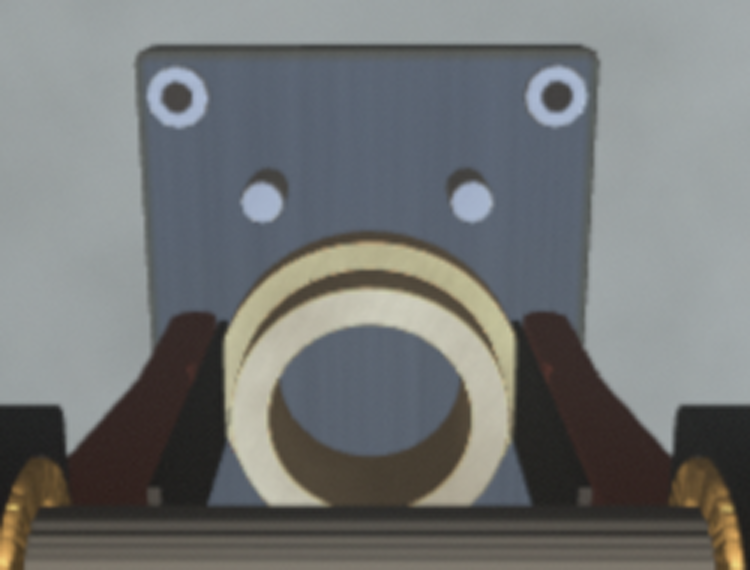

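Crop: collar centred on x≈370 and pins centred on x≈367, so it is laterally aligned. The pins are clear of the flange.

```bash
python3 - <<'E'
from h import *
c=optics.calibration('wrist')
q=lambda u,v,z: ray(c,150+u/3,130+v/3,z)
p=(q(262,202,26)+q(472,202,26))/2; X=np.array([-0.186,-.983,0]);Y=np.array([.983,-.186,0])
n=p+23*X
for z in (42,45,48):
  k=q(370,379,z); print(z,(k-n)@X,(k-n)@Y)
print(n)
goto(n+[0,0,0],-0.187)
E
python3 -m jog '{"delta_rot":[[0,0,0],[0,0,0],[0,0,0],[0,0,0],[0,0,0]],"translation":[[-0.3,-0.5,10],[-0.3,-0.5,20],[-0.3,-0.5,26],[-0.3,-0.5,26],[-0.3,-0.5,26]],"hand":[-1,-1,-1,-1,-1]}'
```

```text
42 5.400859314558669 0.5160101539602935
45 4.110658963369277 0.5099802785394515
48 2.820458612179885 0.5039504031186095
[523.32859466 -53.49893053  26.        ]
t 5.5 at [524.3 -56.1  44. ] F [ 0.4  0.  -1.4] w 48.8 q [-0.13  0.56  1.94  0.    0.64  0.06]
M [[0.187, 0.982, 0.001], [0.982, -0.187, -0.0], [0.0, 0.001, -1.0]]
trans [ 2.4 -1.5 18. ]
rot [ 0.001 -0.    -0.001]
t: 6.0
ee_pos: [523.1, -56.9, 17.1]
orientation: [-2.421, -2.002, 0.001]
ft_force: [-0.1, -1.2, -1.5]
width: 48.7
```

Now ease down to contact, then release.

```bash
python3 -m jog '{"delta_rot":[[0,0,0],[0,0,0],[0,0,0]],"translation":[[0,0,1],[0,0,1.5],[0,0,1.5]],"hand":[-1,-1,-1]}'
```

```text
t: 6.3
ee_pos: [523.3, -56.9, 15.9]
orientation: [2.421, 2.002, 0.0]
ft_force: [-1.1, 0.0, -1.0]
width: 48.9
```

```bash
python3 -m jog '{"delta_rot":[[0,0,0],[0,0,0],[0,0,0]],"translation":[[0,0,0.5],[0,0,0.5],[0,0,0.5]],"hand":[-1,-1,-1]}'; python3 -m jog '{"delta_rot":[[0,0,0],[0,0,0],[0,0,0],[0,0,0]],"translation":[[0,0,0],[0,0,0],[0,0,0],[0,0,0]],"hand":[0.3,0.7,0.7,0.7]}'
```

```text
t: 6.6
ee_pos: [523.3, -56.8, 15.3]
orientation: [2.421, 2.002, 0.0]
ft_force: [-0.7, 0.1, -2.3]
width: 48.3
t: 7.0
ee_pos: [523.3, -56.8, 15.4]
orientation: [2.421, 2.002, 0.0]
ft_force: [1.0, -0.3, 0.1]
width: 73.9
```

```bash
python3 -m jog '{"delta_rot":[[0,0,0],[0,0,0],[0,0,0],[0,0,0],[0,0,0]],"translation":[[0,0,-15],[0,0,-55],[-20,0,-95],[-60,0,-135],[-90,0,-155]],"hand":[1,1,1,1,1]}'; python3 -m jog '{"delta_rot":[[0,0,0],[0,0,0]],"translation":[[0,0,0],[0,0,0]],"hand":[1,1]}'
python3 - <<'E'
from h import *
goto([508,-135,170],-0.187)
c=snap('wrist','w5.png',(170,60,370,300),2.5)
E
```

```text
t: 7.5
ee_pos: [506.9, -146.1, 174.0]
orientation: [2.417, 2.002, 0.003]
ft_force: [0.3, 0.2, -0.1]
width: 87.8
t: 7.7
ee_pos: [506.4, -145.7, 171.5]
orientation: [2.422, 1.999, 0.002]
ft_force: [-0.9, 0.4, -1.6]
width: 88.2
t 7.7 at [ 506.4 -145.7  171.5] F [-0.9  0.4 -1.6] w 88.2 q [-0.3   0.35  1.89  0.    0.9  -0.11]
M [[0.19, 0.982, 0.002], [0.982, -0.19, -0.0], [0.0, 0.002, -1.0]]
trans [10.8 -0.4  1.5]
rot [ 0.002  0.    -0.004]
```

View pics/w5.png

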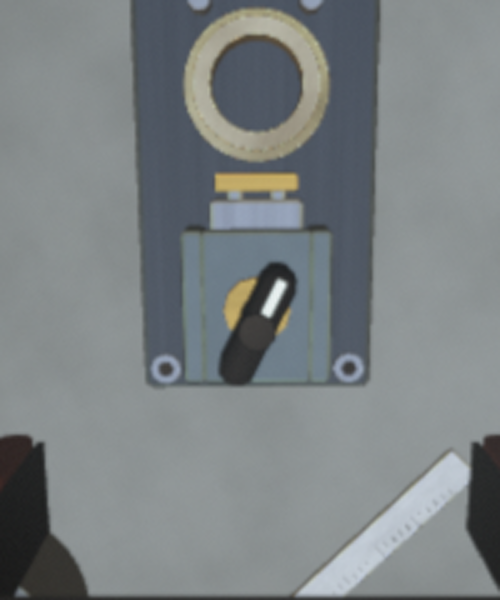

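The collar lies flat in the nest, ring centred at crop (257,85), between the pins (200,0)/(312,0) and the nose (257,182). The wing runs from (236,378) to (280,268), with the white line on the upper end.

```bash
python3 - <<'E'
from h import *
c=optics.calibration('wrist')
q=lambda u,v,z: ray(c,170+u/2.5,60+v/2.5,z)
# wing outline in top face: threshold dark pixels
im=cv2.imread('pics/raw_w5.png')[160:220,250:300]; g=im.max(2)
m=(g<60).astype(np.uint8); ys,xs=np.nonzero(m); print(len(xs),xs.mean()+250,ys.mean()+160)
e1,e2=q(281,263,75),q(235,384,75)
print(e1,e2,np.linalg.norm(e1-e2),(e1+e2)/2)
a1,a2=q(278,273,75),q(237,375,75);d=a1-a2; print('wing yaw',np.arctan2(d[1],d[0]))
h=[q(146,384,12),q(370,384,12)]; mid=(h[0]+h[1])/2; X=np.array([-.186,-.983,0]); print('screw from plate end',mid-37*X)
print('bush',q(257,311,40), 'collar', q(257,85,32))
yaw=np.arctan2(d[1],d[0])-np.pi/2
ctr=(e1+e2)/2
goto([ctr[0],ctr[1],95],yaw)
E
```

```text
455 271.210989010989 190.68571428571428
[ 518.08028611 -113.80763101   75.        ] [ 496.50480865 -149.35118467   75.        ] 41.57938713191608 [ 507.29254738 -131.57940784   75.        ]
wing yaw 1.0065334322434119
screw from plate end [ 507.30198585 -132.12064859   12.        ]
bush [ 506.64560779 -133.93425596   40.        ] collar [521.17255854 -58.09269937  32.        ]
t 7.75 at [ 505.8 -144.9  170.4] F [-0.3 -0.2 -0.3] w 88.1 q [-0.3   0.35  1.89  0.    0.9  -0.11]
M [[0.189, 0.982, -0.0], [0.982, -0.189, 0.0], [0.0, -0.0, -1.0]]
trans [13.3 -1.1 75.4]
rot [-0.    -0.     0.374]
```

```bash
python3 -m jog '{"delta_rot":[[0,0,0.12],[0,0,0.25],[0,0,0.374],[0,0,0.374],[0,0,0.374]],"translation":[[5,0,15],[13,-1,45],[13,-0.5,75],[13,-0.5,75],[13,-0.5,75]],"hand":[0.3,0,0,0,0]}'; python3 -c "
from h import *
goto([507.6,-132.4,47],1.0065-np.pi/2)"
```

```text
t: 8.25
ee_pos: [507.5, -131.3, 94.4]
orientation: [-2.746, -1.522, 0.004]
ft_force: [0.1, 0.1, -0.4]
width: 51.7
t 8.25 at [ 507.5 -131.3   94.4] F [ 0.1  0.1 -0.4] w 51.7 q [-0.28  0.47  1.93  0.    0.74  0.28]
M [[0.53, 0.848, -0.003], [0.848, -0.53, 0.001], [-0.001, -0.003, -1.0]]
trans [-0.9  0.8 47.4]
rot [-0.003  0.001  0.006]
```

```bash
python3 -m jog '{"delta_rot":[[0,0,0],[0,0,0],[0,0,0],[0,0,0],[0,0,0]],"translation":[[-0.9,0.8,15],[-0.9,0.8,35],[-0.9,0.8,47],[-0.9,0.8,47],[-0.9,0.8,47]],"hand":[0,0,0,0,-0.3]}'; python3 -m jog '{"delta_rot":[[0,0,0],[0,0,0],[0,0,0],[0,0,0],[0,0,0]],"translation":[[0,0,0],[0,0,0],[0,0,0],[0,0,0],[0,0,0]],"hand":[-0.6,-1,-1,-1,-1]}';  python3 -c "
from h import *
goto([507.6,-132.4,47],1.0065-np.pi/2);print(get_obs()['moment'])"
```

```text
t: 8.75
ee_pos: [508.8, -133.6, 48.9]
orientation: [2.75, 1.518, 0.001]
ft_force: [-0.0, -0.4, -0.2]
width: 38.7
t: 9.25
ee_pos: [508.8, -133.6, 48.8]
orientation: [2.751, 1.516, 0.001]
ft_force: [-0.7, 0.5, 5.8]
width: 11.6
t 9.25 at [ 508.8 -133.6   48.8] F [-0.7  0.5  5.8] w 11.6 q [-0.28  0.55  1.94  0.    0.65  0.28]
M [[0.534, 0.846, 0.001], [0.846, -0.534, -0.0], [0.0, 0.001, -1.0]]
trans [ 0.4 -1.7  1.8]
rot [ 0.001 -0.     0.001]
[ 0.07539725  0.17374998 -0.05794834]
```

```bash
python3 -m jog '{"delta_rot":[[0,0,0.14],[0,0,0.28],[0,0,0.42],[0,0,0.56],[0,0,0.70]],"translation":[[0,0,0],[0,0,0],[0,0,0],[0,0,0],[0,0,0]],"hand":[-1,-1,-1,-1,-1]}';  python3 -c "
from h import *
goto([507.6,-132.4,47],1.0065-np.pi/2);print(get_obs()['moment'])"
```

```text
t: 9.75
ee_pos: [509.1, -133.9, 48.8]
orientation: [3.105, 0.473, 0.002]
ft_force: [0.4, -1.9, 4.8]
width: 12.0
t 9.75 at [ 509.1 -133.9   48.8] F [ 0.4 -1.9  4.8] w 12.0 q [-0.28  0.55  1.94 -0.    0.65  0.99]
M [[0.955, 0.298, 0.001], [0.298, -0.955, -0.001], [0.001, 0.001, -1.0]]
trans [-1.  -1.9  1.8]
rot [ 0.001 -0.001 -0.704]
[-0.2192558   0.12174086  0.09086278]
```

```bash
python3 -m jog '{"delta_rot":[[0,0,0.14],[0,0,0.28],[0,0,0.42],[0,0,0.56],[0,0,0.70]],"translation":[[0,0,0],[0,0,0],[0,0,0],[0,0,0],[0,0,0]],"hand":[-1,-1,-1,-1,-1]}';  python3 -m jog '{"delta_rot":[[0,0,0.1],[0,0,0.1]],"translation":[[0,0,0],[0,0,0]],"hand":[-1,-1]}'; python3 - <<'E'
from h import *
goto([507.6,-132.4,47]);print(get_obs()['moment'])
snap('wrist','w6.png',(200,150,340,300),4)
E
```

```text
t: 10.25
ee_pos: [509.1, -134.2, 48.8]
orientation: [3.079, -0.62, 0.002]
ft_force: [-0.5, -3.6, 5.0]
width: 11.9
t: 10.45
ee_pos: [509.0, -134.3, 48.8]
orientation: [3.046, -0.766, 0.002]
ft_force: [-1.0, -4.5, 5.4]
width: 12.1
t 10.45 at [ 509.  -134.3   48.8] F [-1.  -4.5  5.4] w 12.1 q [-0.28  0.55  1.94 -0.    0.65  1.78]
M [[0.881, -0.473, 0.001], [-0.473, -0.881, -0.001], [0.002, 0.0, -1.0]]
trans [-2.2 -1.   1.8]
[-0.7369618   0.30594762 -0.07025674]
```

View pics/w6.png

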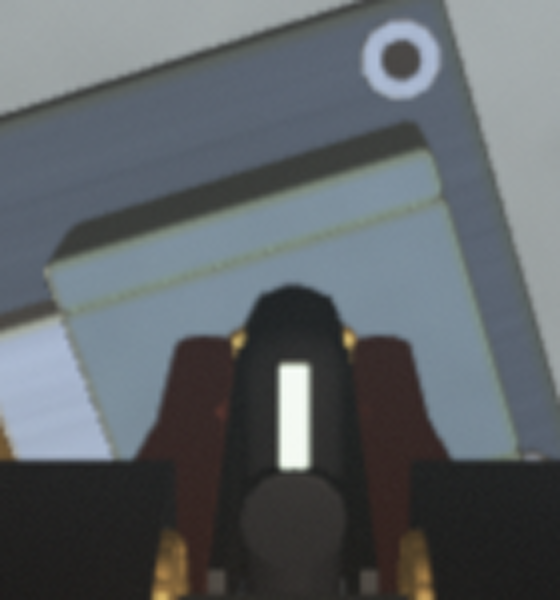

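Wing aligned in the fingers with its white line straight up at (293,415), so it followed the turn (now 1.5 rad). Release, lift, turn back half a turn and regrip.

```bash
python3 -m jog '{"delta_rot":[[0,0,0],[0,0,0],[0,0,0],[0,0,0],[0,0,-0.14]],"translation":[[0,0,0],[0,0,0],[0,0,-12],[0,0,-35],[0,0,-45]],"hand":[-0.4,-0.2,0,0,0]}'
python3 -m jog '{"delta_rot":[[0,0,-0.148],[0,0,-0.296],[0,0,-0.444],[0,0,-0.592],[0,0,-0.74]],"translation":[[0,0,0],[0,0,0],[0,0,0],[0,0,0],[0,0,0]],"hand":[0,0,0,0,0]}'
python3 -m jog '{"delta_rot":[[0,0,-0.148],[0,0,-0.296],[0,0,-0.444],[0,0,-0.592],[0,0,-0.74]],"translation":[[0,0,0],[0,0,0],[0,0,0],[0,0,0],[0,0,0]],"hand":[0,0,0,0,0]}'
python3 -m jog '{"delta_rot":[[0,0,-0.148],[0,0,-0.296],[0,0,-0.444],[0,0,-0.592],[0,0,-0.74]],"translation":[[0,0,0],[0,0,0],[0,0,0],[0,0,0],[0,0,0]],"hand":[0,0,0,0,0]}'
python3 -m jog '{"delta_rot":[[0,0,-0.148],[0,0,-0.296],[0,0,-0.444],[0,0,-0.592],[0,0,-0.74]],"translation":[[0,0,0],[0,0,0],[0,0,0],[0,0,0],[0,0,0]],"hand":[0,0,0,0,0]}'
python3 -m jog '{"delta_rot":[[0,0,-0.02],[0,0,-0.02]],"translation":[[0,0,0],[0,0,0]],"hand":[0,0]}'
python3 - <<'E'
from h import *
goto([508.6,-134.6,48.5],np.arctan2(.881,.473))
E
```

```text
t: 11.0
ee_pos: [509.1, -133.6, 95.2]
orientation: [3.094, -0.546, 0.002]
ft_force: [0.1, -0.3, 0.2]
width: 43.5
t: 11.5
ee_pos: [508.5, -133.4, 94.0]
orientation: [-3.081, -0.616, -0.0]
ft_force: [-0.0, -0.1, 0.3]
width: 44.0
t: 12.0
ee_pos: [508.4, -133.4, 93.9]
orientation: [2.649, 1.688, 0.0]
ft_force: [-0.4, 0.1, 0.3]
width: 44.1
t: 12.5
ee_pos: [508.4, -133.4, 93.9]
orientation: [1.859, 2.532, 0.0]
ft_force: [0.3, 0.4, -0.6]
width: 43.9
t: 13.0
ee_pos: [508.4, -133.4, 93.9]
orientation: [0.818, 3.033, 0.0]
ft_force: [0.3, 0.7, 0.4]
width: 43.9
t: 13.2
ee_pos: [508.5, -133.5, 93.7]
orientation: [0.802, 3.037, 0.0]
ft_force: [0.2, 0.3, -0.1]
width: 43.5
t 13.2 at [ 508.5 -133.5   93.7] F [ 0.2  0.3 -0.1] w 43.5 q [-0.28  0.47  1.93  0.    0.74 -1.33]
M [[-0.87, 0.494, 0.0], [0.494, 0.87, -0.0], [-0.0, 0.0, -1.0]]
trans [-0.6 -0.9 45.2]
rot [ 0.     0.    -0.024]
```

```bash
python3 -m jog '{"delta_rot":[[0,0,-0.024],[0,0,-0.024],[0,0,-0.024],[0,0,-0.024],[0,0,-0.024]],"translation":[[-0.6,-0.9,15],[-0.6,-0.9,35],[-0.6,-0.9,45],[-0.6,-0.9,45],[-0.6,-0.9,45]],"hand":[0,0,0,0,-0.3]}'; python3 -m jog '{"delta_rot":[[0,0,0],[0,0,0],[0,0,0],[0,0,0],[0,0,0]],"translation":[[0,0,0],[0,0,0],[0,0,0],[0,0,0],[0,0,0]],"hand":[-0.6,-1,-1,-1,-1]}'
python3 -m jog '{"delta_rot":[[0,0,0.14],[0,0,0.28],[0,0,0.42],[0,0,0.42]],"translation":[[0,0,0],[0,0,0],[0,0,0],[0,0,0]],"hand":[-1,-1,-1,-1]}'
python3 -c "
from h import *
goto([508,-134,48]);print(get_obs()['moment'],get_obs()['joint_torque'])"
```

```text
t: 13.7
ee_pos: [508.6, -134.6, 48.5]
orientation: [-0.763, -3.047, -0.0]
ft_force: [-0.5, 0.2, 1.1]
width: 38.6
t: 14.2
ee_pos: [509.0, -134.4, 48.7]
orientation: [0.762, 3.047, 0.001]
ft_force: [0.5, 4.1, 5.3]
width: 11.9
t: 14.6
ee_pos: [508.9, -134.5, 48.7]
orientation: [1.386, 2.819, 0.0]
ft_force: [0.0, 2.6, 5.2]
width: 11.8
t 14.6 at [ 508.9 -134.5   48.7] F [0.  2.6 5.2] w 11.8 q [-0.28  0.55  1.94  0.    0.65 -0.94]
M [[-0.611, 0.792, 0.001], [0.792, 0.611, -0.0], [-0.0, 0.001, -1.0]]
trans [ 0.9 -0.4  0.7]
[ 4.09474062e-01 -3.69930936e-04 -3.67375352e-02] [ -1.35309186 -48.09459329 -15.29078186  -0.51293403  -0.12678302
   1.19017683]
```

```bash
python3 - <<'E'
from h import *
c=optics.calibration('wrist'); o=get_obs()
T=np.eye(4);T[:3,:3]=R.from_rotvec(o['orientation']).as_matrix();T[:3,3]=o['ee_pos']
off=np.linalg.inv(T)@c['cam_to_world']
W=np.eye(4);W[:3,:3]=np.array([[.188,.982,0],[.982,-.188,0],[0,0,-1]]);W[:3,3]=[506,-145.2,170.9]
c['cam_to_world']=W@off
q=lambda u,v,z: ray(c,170+u/2.5,60+v/2.5,z)
X=np.array([-.187,-.982,0]); 
end=(q(146,384,12)+q(370,384,12))/2@X-85; hs=q(257,231,36)@X-20
for z in (20,23,25): n=q(257,174,z)@X; print(z,n-end,n-hs,'q',0.6+(n-end+9)/5,0.6+(n-hs+9)/5)
print(o['joint_torque'][5],o['moment'])
E
python3 -m jog '{"delta_rot":[[0,0,0.1],[0,0,0.2],[0,0,0.3]],"translation":[[0,0,0],[0,0,0],[0,0,0]],"hand":[-1,-1,-1]}'
python3 -c "
from h import *
print(get_obs()['moment'],get_obs()['joint_torque'][5],get_obs()['qpos'][5])"
```

```text
20 2.7352023391418907 0.8511703578233938 q 2.947040467828378 2.5702340715646788
23 2.639276851765457 0.7552448704469601 q 2.9278553703530914 2.551048974089392
25 2.575326526847821 0.691294545529324 q 2.915065305369564 2.5382589091058647
1.1901768296957016 [ 4.09474062e-01 -3.69930936e-04 -3.67375352e-02]
t: 14.9
ee_pos: [508.8, -134.6, 48.7]
orientation: [1.791, 2.58, 0.0]
ft_force: [-0.5, 1.9, 5.4]
width: 11.7
[0.25972972 0.13704936 0.05486274] -1.245099976658821 -0.6384573028967555
```

```bash
cat > m.py <<'E'
from h import *
o=get_obs();M=R.from_rotvec(o['orientation']).as_matrix()
print('Mz',o['moment'].round(3),'tau6',round(o['joint_torque'][5],2),'q6',round(o['qpos'][5],3),'yaw x',np.arctan2(M[1,0],M[0,0]).round(3))
E
for i in 1 2; do python3 -m jog '{"delta_rot":[[0,0,0.05],[0,0,0.1],[0,0,0.1]],"translation":[[0,0,0],[0,0,0],[0,0,0]],"hand":[-1,-1,-1]}'; python3 m.py; done
```

```text
t: 15.2
ee_pos: [508.7, -134.6, 48.7]
orientation: [1.915, 2.49, 0.0]
ft_force: [-0.8, 1.8, 5.2]
width: 12.1
Mz [ 0.264  0.173 -0.095] tau6 0.38 q6 -0.541 yaw x 1.83
t: 15.5
ee_pos: [508.6, -134.6, 48.7]
orientation: [2.037, 2.391, 0.0]
ft_force: [0.2, 2.0, 5.7]
width: 11.9
Mz [ 0.223  0.148 -0.079] tau6 0.38 q6 -0.441 yaw x 1.731
```

```bash
for i in 1 2; do python3 -m jog '{"delta_rot":[[0,0,0.05],[0,0,0.1],[0,0,0.1]],"translation":[[0,0,0],[0,0,0],[0,0,0]],"hand":[-1,-1,-1]}'|grep -E 'force|width'; python3 m.py; done
```

```text
ft_force: [-1.6, 2.1, 5.1]
width: 11.6
Mz [0.216 0.184 0.021] tau6 0.38 q6 -0.341 yaw x 1.631
ft_force: [-1.5, 1.4, 6.1]
width: 11.8
Mz [ 0.257  0.246 -0.036] tau6 0.39 q6 -0.241 yaw x 1.531
```

```bash
for i in 1 2; do python3 -m jog '{"delta_rot":[[0,0,0.05],[0,0,0.1],[0,0,0.1]],"translation":[[0,0,0],[0,0,0],[0,0,0]],"hand":[-1,-1,-1]}'|grep -E 'force|width'; python3 m.py; done
```

```text
ft_force: [-1.8, 2.3, 6.4]
width: 11.9
Mz [ 0.213  0.31  -0.031] tau6 0.39 q6 -0.141 yaw x 1.431
ft_force: [-1.5, 0.6, 6.1]
width: 12.3
Mz [0.15  0.322 0.655] tau6 1.1 q6 -0.042 yaw x 1.333
```

Moment jumped from about 0 to 0.66 N·m, with 2.8 rad turned in total. That matches the image estimate of 2.55–2.95, so it should be the hard stop. I'll confirm with a small extra push.

```bash
python3 -m jog '{"delta_rot":[[0,0,0.03],[0,0,0.03]],"translation":[[0,0,0],[0,0,0]],"hand":[-1,-1]}'|grep -E 'force|width'; python3 m.py
```

```text
ft_force: [-2.3, 0.5, 6.9]
width: 12.7
Mz [-0.025  0.372  0.69 ] tau6 0.94 q6 -0.013 yaw x 1.303
```

Stop confirmed: moment saturates at 0.69 and the grip is starting to yield. Now back off a quarter turn, plus about 0.04 for the twist in the grip.

```bash
python3 -m jog '{"delta_rot":[[0,0,-0.10],[0,0,-0.24],[0,0,-0.38],[0,0,-0.52],[0,0,-0.66]],"translation":[[0,0,0],[0,0,0],[0,0,0],[0,0,0],[0,0,0]],"hand":[-1,-1,-1,-1,-1]}'|grep -E 'force|width'; python3 m.py
python3 -m jog '{"delta_rot":[[0,0,-0.14],[0,0,-0.28],[0,0,-0.42],[0,0,-0.56],[0,0,-0.70]],"translation":[[0,0,0],[0,0,0],[0,0,0],[0,0,0],[0,0,0]],"hand":[-1,-1,-1,-1,-1]}'|grep -E 'force|width'
python3 -m jog '{"delta_rot":[[0,0,-0.13],[0,0,-0.25],[0,0,-0.25],[0,0,-0.25]],"translation":[[0,0,0],[0,0,0],[0,0,0],[0,0,0]],"hand":[-1,-1,-1,-1]}'; python3 m.py
python3 - <<'E'
from h import *
snap('wrist','w7.png'); snap('scene','s7.png'); 
a=cv2.imread('pics/s7.png')[200:310,230:350]; b=cv2.imread('pics/w7.png')
a=cv2.resize(a,(458,420),interpolation=cv2.INTER_CUBIC); b=b[:,140:480]
cv2.imwrite('pics/f.png',np.hstack([a,b]))
E
```

```text
ft_force: [0.2, 1.1, 4.2]
width: 12.1
Mz [ 0.149  0.056 -0.088] tau6 1.77 q6 -0.678 yaw x 1.967
ft_force: [1.7, 4.4, 4.1]
width: 11.9
t: 18.3
ee_pos: [509.3, -134.3, 48.8]
orientation: [0.36, 3.119, 0.001]
ft_force: [1.1, 4.7, 4.6]
width: 11.9
Mz [ 0.867 -0.278  0.066] tau6 -0.01 q6 -1.623 yaw x 2.912
```

View pics/f.png

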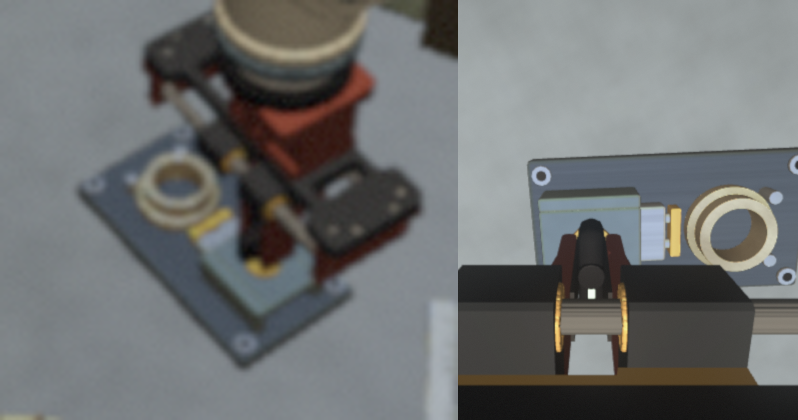

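The collar sits flat against both pins (775,197)/(770,261). There is a clear gap to the nose at (675,232), and the wing is aligned between the fingers. Handing in.

```bash
python3 -c "
from workcell import ctrl
print(ctrl.close_job())"
```

```text
the job is handed in; nothing more can be done
None
```

I handed the job in at about 18.5 s of the 58 s allowed. The collar is in the nest, and the thumbscrew has been seated, backed off a quarter turn and is still gripped.

- **Collar:** I laid it flat in the nest and let go. The last pictures show it against both pins with a clear gap to the jaw's nose.
- **Seating:** I turned the thumbscrew clockwise about 2.8 rad in two grips. The turning moment then jumped from about 0 to 0.66 N·m, and a small extra push only raised it to 0.69 N·m. That agrees with the starting angle I estimated from the pictures, 2.55 to 2.95 rad.
- **Back-off:** I turned it back 1.61 rad: a quarter turn plus about 0.04 rad, because the wing twisted slightly in the fingers at the stop. I judge the real back-off to be within a few hundredths of a radian of a quarter turn. At the end the fingers read 11.9 mm across the wing, and the moment about the screw was near zero.

**Disagreements:** The cameras placed the screw axis about 2 mm from where the grip settled. This left side forces of up to about 5 N on the fingers and about 5 N vertically, far below the limits. The scene and wrist cameras also disagreed by about 5 mm on the nest; I went by the wrist camera.

**Not checked:** I did not check the other things on the bench individually at the end, but the forces showed no unexpected contact.

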